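Index the swivel vice by one hole

TASK

Turn the swivel vice by one index hole: hook a fingertip under the pull ring, lift the spring index pin out of its hole, swing the index arm one hole towards the side where the round flange stands (away from the vee block), and let the pin drop fully home in that hole. Do not grip the ring, take the finger out of it at the end, and leave the flange, the vee block and the jar where they stand.

Things in the scene. Friction and masses are not known exactly. Their poses are not given: they have to be found in the camera images.
- swivel_base: Fixed pedestal of the vice with a flat steel index plate (110 x 280 x 20 mm, top 120 mm above the bench) on the robot's side. Origin on the vertical swivel axis at bench height; -x points from there to the middle of the plate, +y to the left seen from the robot. Five 13.5 mm holes on a 150 mm radius at -40, -20, 0, 20, 40 degrees (52 mm apart); the pin starts in the middle one.
- hole_left (a point): Mouth of the next hole to the left (base +y) of the middle one, on the plate's top face.
- hole_right (a point): Mouth of the next hole to the right (base -y) of the middle one, on the plate's top face.
- vice (a joint): Swivel angle of vice and index arm (rad): 0 with the pin in the middle hole, + when the arm's pin end goes left (base +y). Next holes at +0.349 and -0.349, stops at 0.8 either way. Stiff, about 2 N at the pin to turn; stays where left; about 0.015 rad of play with the pin home. The vice on the axis reaches from 48 mm on the robot's side of it to 130 mm beyond and 243 mm above the bench.
- bush_top (a point): Top centre of the round bush (27 mm across, 164 mm above the bench) in which the index pin slides, at the robot-side end of the index arm, 150 mm from the swivel axis. The arm is a flat bar 42 mm wide, its top 135 mm above the bench.
- index_pin (a joint): Lift of the index pin (m): 0 fully home in a hole; from about 0.012 its rounded 10 mm tip is clear of the plate and the arm can swing; about 0.012 when it rides on the plate between holes; stops at 0.018. Spring and weight push it down, about 7 N at 0, 11 N at the top. Brought within about 3 mm of a hole's middle it drops in by itself.
- pull_ring: Upright pull ring of 8 mm round steel on top of the index pin; opening 60 mm wide, 52 mm high. Oily (friction about 0.1): not to be pinched, over 60 N on it is too much. Origin at the opening's centre, 210 mm above the bench with the pin home. x: level, square to the ring, from the robot's side to the swivel axis; y along its width; z up. Turns with the arm, rises with the pin.
- ring_bar (a point): Middle of the underside of the ring's top bar, 26 mm above the opening's centre: where a fingertip catches. A finger pointing down and forward at 35 to 45 degrees to the vertical, along the ring's x seen from above, goes through the opening freely; below the opening are about 45 mm down to the arm, but for bush and pin in the middle.
- flange: Loose round steel flange, to be left alone: disc 72 mm across, 12 mm thick, with a 38 mm hub, 45 mm high in all, on the bench about 200 mm to the left or right of the base's middle line. Origin at the centre of its underside. The arm must go to the side where it stands (the sign of its y in the base's frame).
- vee_block: Loose steel vee block, to be left alone: 60 x 50 x 46 mm with a groove along its top, on the other side of the base from the flange. Origin at the centre of its underside.
- paste_jar: Loose round jar, to be left alone: 60 mm across, 80 mm high with a dark lid, to the left of the base and nearer the robot. Origin at the centre of its underside.

How it is judged:
On the way, in this order (a step that is already met when the one before it is completed fails the run):
1. the index pin is lifted out of its hole by the fingers at the ring (value of joint index_pin above 0.0105 m and contact force between the fingers and pull_ring above 1 N), for 0.1 s.
2. the arm stands at the next hole on the flange's side and the pin has dropped home (((y of flange in the frame of swivel_base above 0 m and value of joint vice between 0.324 and 0.374 rad) or (y of flange in the frame of swivel_base below 0 m and value of joint vice between -0.374 and -0.324 rad)) and value of joint index_pin below 0.003 m), for 0.2 s.
At the end, for the whole second after the job is handed in: The pin is home (lift under 3 mm) in the hole next to the middle one on the flange's side (swivel angle within 0.025 rad of +0.349 or -0.349), the vice is at rest and the fingers are off the ring (all of step 2 and velocity of joint vice between -0.05 and 0.05 rad/s); the robot touches nothing.
It fails at once if the flange is moved by more than 10 mm or lifted (distance of flange from where it was at the start of the episode above 0.01 m).
It fails at once if the vee block is moved by more than 10 mm or lifted (distance of vee_block from where it was at the start of the episode above 0.01 m).
It fails at once if the paste jar is moved by more than 10 mm or lifted (distance of paste_jar from where it was at the start of the episode above 0.01 m).
It fails at once if the ring is gripped or wrenched (over 60 N between fingers and ring) (contact force between the fingers and pull_ring above 60 N).
It also fails if it takes over 56 s, if anything falls off the work surface, if the arm or the gripper's body presses on something with over 40 N, if the wrist force passes 120 N, or if a joint passes its speed limit or range.

ROBOT

A 6-joint arm with a two-finger parallel gripper is mounted at the origin on the work surface. World frame = base frame: x ahead of the robot, y to its left, z up, the work surface at z = 0. Lengths are in m, angles in rad, forces in N, time in s.
With the tool pointing down it reaches from about 0.35 to 0.775 m from the base axis. Payload 5.5 kg.
Tool frame: the origin (TCP) lies at the very end of the fingers, on their centre line; the grasp point (between the pads) lies 19 mm behind it; z points along the fingers, y is the direction in which the jaws open and shut (so a half turn about z gives the same grasp; the last joint's range is limited). The gripper opens to 85 mm and grips with 20 to 120 N. Pads are 22 mm wide; open, the fingers measure 114 mm over their backs; the gripper's body (76 mm by 85 mm) begins 54 mm behind the grasp point. The pads swing forward as they close: fully open they stand 13 mm farther back than shut.
Start: joints at [0.997, 0.313, 0.046, 1.304, 0, 1.431], TCP at [0.242, 0.522, 0.199] pointing down, gripper open.
Joint ranges: [-2.76, 2.76], [-0.86, 1.69], [-1.03, 1.26], [-2.2, 2.34], [-1.47, 1.5], [-3.14, 3.14]. Speed limits (rad/s): [2.57, 2.57, 3.14, 3.14, 3.14, 3.14].

INTERFACE

Orientations are given as a unit quaternion [w, x, y, z].
In Python, from workcell import get_state, read_camera, hand_in, find_in, silhouettes gives the robot as it stands. The module is installed in compiled form; this text tells all that it offers.
- The arm moves only by the tool send_rows, never from a script. Its argument "deltas" is a list that holds one entry, the list of rows, each a list of 6 numbers: the shift along the world's x, y, z in cm, then the turn, a rotation vector about the world's x, y, z in degrees. In form: [[[dx, dy, dz, wx, wy, wz], ...]]. A call has 1 to 12 rows; each row is the pose to reach, as a shift and turn from the pose commanded when the call began; what a row does not reach only later rows make up. A row lasts 1/10 s, in which the tool goes at most 50 mm and 8.59 degrees, less where a joint would pass 70% of its speed; a pose out of reach is approached as far as the arm can. A call with a gripper value outside its range is refused whole. "jaw" is the opening, from -1 (shut) to 1 (fully open), so that 0 is half open, set as the call begins (left out, the last holds). The fingers move at their own pace and stop on an object; "force" is the grip in N (left out, the last holds). Time passes only in rows, so rows that repeat a pose let the fingers close. It gives the time, the measured TCP pose, the force and the opening at its end, in the units of the state.
- get_state(): the state, without advancing time (a new reading comes with each control period).
- read_camera(name): name is "side" or "top" or "wrist"; returns a dict with "img" (480x640x3 uint8, red, green, blue), "z_map" (480x640 float32, m along the optical axis (not along the pixel's ray), 0 where there is no reading), "vfov" (degrees; the focal length in pixels is half the picture's height over the tangent of half this angle, whatever the lens; pixels are square), "cx", "cy" (the principal point, pixels), "R" (3x3) and "t" (3): a world point X has camera coordinates R X + t; the wrist camera has in their place "hand_eye" (4x4, takes a point from camera to tool coordinates, whose origin is the TCP and whose axes are the flange's). Camera axes: x right, y down, z forward; pixel columns grow to the right and rows downward; lengths in m; the calibration is good to about 2 mm. A picture is of the moment at which its call begins: read the wrist's pose just before it.
- hand_in(): hands the job in, once; it reports no verdict.
Trained networks look in a picture, given as the dict that the camera call returned (one of the last four; its "shot" number tells which), for a name from the list of things; names that differ only in an ending like _2 or _b are one class to them, and where a whole thing is asked for, a point or a joint stands for the part that bears it (a point fixed in the world has none). Each returns a list of dicts, best first, with "conf" (0 to 1); they miss things now and then, are a little off and sometimes report something else, mostly with a low value. They report only what shows in the picture. A call takes as long as a camera call.
- find_in(picture, thing): "box" ([centre column, centre row, width, height] in pixels, round what is visible of it).
- silhouettes(picture, thing): "mask" (480x640 bool, what is visible of it) and "box" ([centre column, centre row, width, height] in pixels, round what is visible of it).
The state is a dict: "clock": time; "joint_pos": joint angles; "qvel": joint speeds; "tau": joint torques, N m; "tcp_pos": TCP position; "orientation": TCP orientation; "wrist_force": force on the tool from outside, world axes, zero at the start; "ft_torque": the same for the moment, N m; "finger_gap": finger opening in m.
Only numpy, scipy, OpenCV 4.12 (cv2) and the standard library are available. Lean on these libraries where they do the work, as an engineer would, in place of code of your own. Each camera call takes 0.05 s, during which the arm holds its last target.

## Working session

There is one attempt and no reset: what is moved stays moved. The work goes in short steps, Python scripts to look and compute and a tool call to move; the robot and the scene stay as the last step left them, time stands still between calls to the robot, and variables do not carry over. Pictures are saved under pics/ and viewed, and the job is handed in when it is done.

Besides the shell and the picture viewer there is one more tool, called after "Emit:" as name(argument=value, ...) on one line, values as JSON. send_rows: Moves the arm, as the interface text tells. Its arguments: {"type":"object","properties":{"deltas":{"type":"array","items":{"type":"array","items":{"type":"array","items":{"type":"number"}}}},"jaw":{"type":"number"},"force":{"type":"number"}},"required":["deltas"]}

```bash
mkdir -p pics
cat > h.py <<'E'
import numpy as np, cv2
from workcell import *
def f(p): return 240/np.tan(np.radians(p['vfov'])/2)
def save(p,n): cv2.imwrite('pics/'+n,p['img'][:,:,::-1])
def cloud(p):
    z=p['z_map'];v,u=np.mgrid[:480,:640];F=f(p)
    return np.stack([(u-p['cx'])*z/F,(v-p['cy'])*z/F,z],-1)
def world(p): return (cloud(p)-p['t'])@p['R']
E
python3 - <<'E'
from h import *
s=get_state();print({k:np.round(v,3) for k,v in s.items()})
for n in ['side','top']:
    p=read_camera(n);save(p,n+'0.png');W=world(p);print(n,p['vfov'],p['R'],p['t'])
    for th in ['swivel_base','flange','vee_block','paste_jar','pull_ring','vice','bush_top']:
        r=silhouettes(p,th)
        for q in r[:2]:
            m=q['mask']&(p['z_map']>0)
            print(th,round(q['conf'],2),np.round(q['box']),np.round(np.median(W[m],0),3),np.round(np.percentile(W[m],2,axis=0),3),np.round(np.percentile(W[m],98,axis=0),3))
E
```

```text
{'clock': np.float64(0.0), 'joint_pos': array([0.997, 0.314, 0.045, 1.304, 0.   , 1.431]), 'qvel': array([ 0.002, -0.   ,  0.001, -0.001,  0.001,  0.001]), 'tau': array([ 3.0000e-03, -4.8063e+01,  2.9853e+01,  1.9000e-02,  0.0000e+00,
        0.0000e+00]), 'tcp_pos': array([0.241, 0.521, 0.198]), 'orientation': array([-0.   ,  0.215,  0.977, -0.001]), 'wrist_force': array([-0.445, -0.127,  0.299]), 'ft_torque': array([ 0.025, -0.018, -0.001]), 'finger_gap': np.float64(0.085)}
side 48.78954697852992 [[-0.19703482  0.98033694 -0.01080591]
 [ 0.67067793  0.12674164 -0.73084039]
 [-0.71510027 -0.15124829 -0.68246286]] [ 0.09057418 -0.31386616  1.46363078]
swivel_base 0.6 [304. 254. 175. 203.] [0.684 0.008 0.123] [ 0.498 -0.127  0.012] [0.78  0.124 0.243]
flange 0.8 [407. 300.  33.  40.] [0.622 0.185 0.014] [0.581 0.153 0.001] [0.643 0.216 0.048]
vee_block 0.97 [205. 253.  36.  37.] [ 0.578 -0.218  0.033] [ 0.536 -0.243  0.003] [ 0.597 -0.193  0.049]
paste_jar 0.68 [402. 253.  30.  50.] [0.526 0.175 0.057] [0.486 0.147 0.006] [0.537 0.203 0.083]
paste_jar 0.62 [204. 252.  37.  38.] [ 0.57
[... 845 characters left out ...]
ock 0.56 [463. 263.  35.  39.] [ 0.565 -0.22   0.035] [ 0.535 -0.244  0.001] [ 0.594 -0.195  0.049]
paste_jar 0.92 [229. 295.  38.  39.] [0.504 0.168 0.08 ] [0.478 0.147 0.031] [0.532 0.195 0.084]
pull_ring 0.71 [339. 293.  57.  10.] [ 0.505 -0.001  0.243] [ 0.498 -0.036  0.141] [0.513 0.034 0.246]
pull_ring 0.65 [355. 204. 112. 209.] [ 0.64  -0.016  0.191] [ 0.499 -0.09   0.133] [0.776 0.046 0.244]
vice 0.88 [356. 204. 108. 205.] [ 0.641 -0.016  0.191] [ 0.499 -0.09   0.134] [0.776 0.046 0.244]
vice 0.26 [342. 214. 195. 225.] [ 0.582 -0.015  0.125] [ 0.478 -0.133  0.017] [0.771 0.125 0.243]
bush_top 0.71 [357. 204. 107. 212.] [ 0.64  -0.016  0.19 ] [ 0.499 -0.09   0.133] [0.777 0.046 0.244]
```

View pics/side0.png

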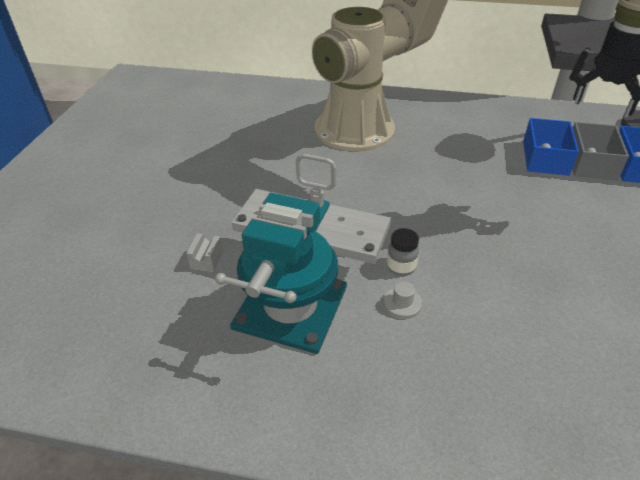

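View pics/top0.png

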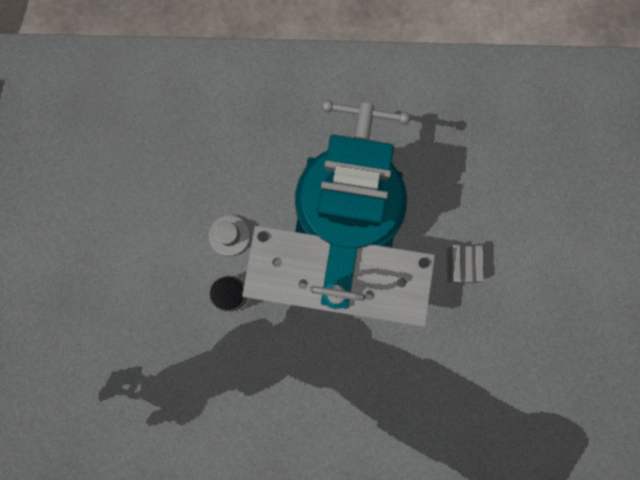

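```bash
cat >> h.py <<'E'
def ringpts(p):
    W=world(p); m=(p['z_map']>0)&(W[...,2]>.19)&(W[...,2]<.27)&(W[...,0]<.56)&(W[...,0]>.42)&(abs(W[...,1])<.13)
    return W[m]
def fitring(P,zt=.015):
    T=P[P[:,2]>P[:,2].max()-zt]; c=(np.percentile(T[:,:2],2,axis=0)+np.percentile(T[:,:2],98,axis=0))/2
    d=np.linalg.svd(T[:,:2]-T[:,:2].mean(0),full_matrices=False)[2][0]; d*=np.sign(d[1])
    s=(T[:,:2]-T[:,:2].mean(0))@d
    c=T[:,:2].mean(0)+d*(np.percentile(s,1)+np.percentile(s,99))/2
    return c,np.degrees(np.arctan2(-d[0],d[1])),np.ptp(s),np.percentile(P[:,2],[50,95,99]),len(T)
E
python3 - <<'E'
from h import *
for n in ['side','top']:
    p=read_camera(n); W=world(p); P=ringpts(p); print(n,len(P),fitring(P))
    m=(p['z_map']>0)&(W[...,2]>.112)&(W[...,2]<.128)&(W[...,0]>.4)&(W[...,0]<.66)&(abs(W[...,1])<.2)
    g=(p['img'].max(-1).astype(int)-p['img'].min(-1))<40
    Q=W[m&g]; print('plate z',np.median(Q[:,2]),len(Q))
    r=cv2.minAreaRect((Q[:,:2]*1000).astype(np.float32)); print(r)
E
```

```text
side 344 (array([0.50910264, 0.00224473]), np.float64(-7.418902077517426), np.float64(0.07318186743800636), array([0.23453649, 0.24534817, 0.24611745]), 187)
plate z 0.12118633978515661 3363
((573.3907470703125, -7.54766845703125), (281.6727294921875, 190.30120849609375), 82.52391052246094)
top 345 (array([5.05637986e-01, 1.58112711e-04]), np.float64(-8.043388625227443), np.float64(0.07243085850713188), array([0.24283266, 0.24583802, 0.24684419]), 326)
plate z 0.12061320460558077 10844
((575.9173583984375, -10.0516357421875), (280.4065246582031, 191.84083557128906), 81.96736907958984)
```

```bash
cat >> h.py <<'E'
from scipy.spatial.transform import Rotation as Ro
def pose(s=None):
    s=s or get_state(); q=s['orientation']; return np.array(s['tcp_pos']),Ro.from_quat(np.r_[q[1:],q[0]])
def target(yaw,tilt):
    a=np.radians(yaw);t=np.radians(tilt);u=np.array([np.cos(a),np.sin(a),0]);w=np.array([-np.sin(a),np.cos(a),0])
    z=np.sin(t)*u-np.cos(t)*np.array([0,0,1]); return Ro.from_matrix(np.c_[np.cross(w,z),w,z]),u,w,z
def move(pt,R):
    p,q=pose(); return np.round((pt-p)*100,2),np.round((R*q.inv()).as_rotvec(degrees=True),1)
E
python3 - <<'E'
from h import *
R,u,w,z=target(-8,45); c=np.array([.5065,.001,.210])
print(u,w,z); print(move(c+.03*z-.11*z,R), move(c+.03*z,R))
E
```

```text
[ 0.99026807 -0.1391731   0.        ] [0.1391731  0.99026807 0.        ] [ 0.70022527 -0.09841024 -0.70710678]
(array([ 20.88, -51.29,   6.73]), array([-12.8, -43.3,  16. ])) (array([ 28.58, -52.37,  -1.05]), array([-12.8, -43.3,  16. ]))
```

Emit:
send_rows(deltas=[[[0,0,5,0,0,0],[0,0,10,0,0,0],[0.5,-4,12,-1.5,-5,2],[2,-9,12,-3,-10,4],[4,-14,12,-5,-16,6],[6,-18,12,-6.5,-22,8],[8,-22.5,12,-8,-28,10.5],[10,-27,12,-10,-34,12.5],[12,-31.5,12,-12,-40,14.5],[14,-36,12,-12.8,-43.3,16],[16,-40,12,-12.8,-43.3,16],[17.5,-44,12,-12.8,-43.3,16]]], jaw=-1, force=40)

```text
clock: 2.1
tcp_pos: [0.4128, 0.09, 0.3188]
orientation: [0.382, 0.064, 0.922, -0.026]
wrist_force: [0.8, -0.4, 0.3]
finger_gap: -0.0002
```

Emit:
send_rows(deltas=[[[1.7,-3.5,0,0,0,0],[3.4,-7.3,-2,0,0,0],[3.4,-7.3,-5,0,0,0],[3.4,-7.3,-5,0,0,0]]])

```text
clock: 2.5
tcp_pos: [0.4442, 0.0149, 0.2621]
orientation: [0.376, 0.068, 0.924, -0.028]
wrist_force: [-0.0, 0.4, -1.2]
finger_gap: -0.0001
```

Run:
```python
from h import *
s=get_state();print({k:np.round(v,3) for k,v in s.items()})
R,u,w,z=target(-8,45); c=np.array([.5065,.001,.210])
print(move(c+.03*z-.11*z,R), move(c+.03*z,R))
for n in ['side','wrist']:
    p=read_camera(n);save(p,n+'1.png')
p1=read_camera('side');i=p1['img'][90:290,200:440];cv2.imwrite('pics/side1c.png',cv2.resize(i[:,:,::-1],None,fx=3,fy=3,interpolation=cv2.INTER_CUBIC))
```

```text
{'clock': np.float64(2.5), 'joint_pos': array([-0.147, -0.623, -0.888,  0.533, -0.   ,  0.001]), 'qvel': array([ 0.108, -0.008,  0.098,  0.049, -0.006,  0.008]), 'tau': array([-2.1110e+00, -2.6950e+00,  3.9141e+01, -8.8140e+00, -1.7000e-02,
       -7.6000e-02]), 'tcp_pos': array([0.444, 0.015, 0.262]), 'orientation': array([ 0.376,  0.068,  0.924, -0.028]), 'wrist_force': array([-0.026,  0.403, -1.157]), 'ft_torque': array([0.112, 0.695, 0.007]), 'finger_gap': np.float64(-0.0)}
(array([ 0.63, -0.6 ,  0.44]), array([-0.1, -0.7,  0.5])) (array([ 8.33, -1.68, -7.33]), array([-0.1, -0.7,  0.5]))
```

View pics/side1c.png

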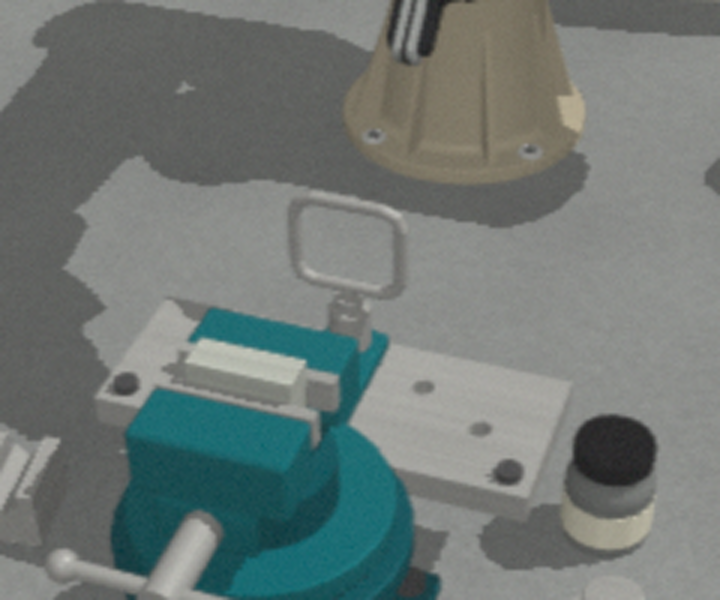

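View pics/wrist1.png

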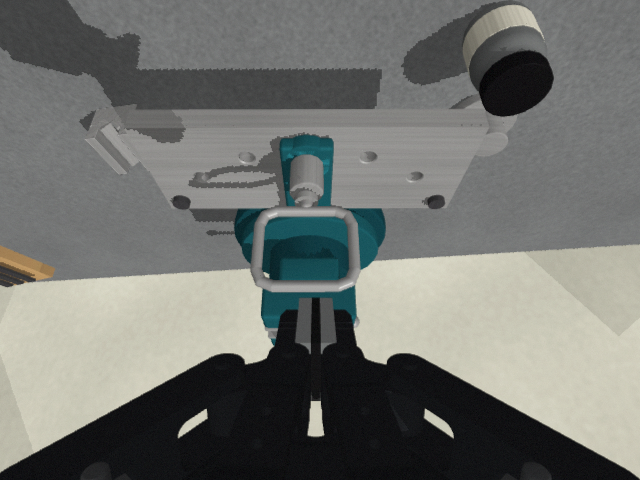

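```bash
cat >> h.py <<'E'
def wworld(p,P,R):
    C=cloud(p); H=p['hand_eye']; T=C@H[:3,:3].T+H[:3,3]; return R.apply(T.reshape(-1,3)).reshape(T.shape)+P, T
E
python3 - <<'E'
from h import *
P,R=pose(); p=read_camera('wrist'); W,T=wworld(p,P,R)
r=silhouettes(p,'pull_ring')
for q in r[:2]: print(q['conf'],np.round(q['box']))
m=r[0]['mask']&(p['z_map']>0)&(W[...,2]<.27)&(W[...,2]>.17)&(abs(W[...,0]-.507)<.03)
Q=W[m]; print(len(Q),np.percentile(Q,[2,50,98],axis=0)); print(fitring(Q))
# finger extent in tool frame
f_=(p['z_map']>0)&(T[...,2]<.01)&(T[...,2]>-.03)&(abs(T[...,1])<.05)&(abs(T[...,0])<.04)
print(np.percentile(T[f_],[1,50,99],axis=0),f_.sum())
print(p['hand_eye'])
E
```

```text
0.93 [303. 240. 111.  86.]
3490 [[ 0.49675165 -0.03338741  0.18081756]
 [ 0.50309189  0.0022682   0.21850261]
 [ 0.50914993  0.03896044  0.24574642]]
(array([0.50296233, 0.00285312]), np.float64(-7.939965973679601), np.float64(0.0739459280105676), array([0.21850261, 0.24520843, 0.24593416]), 1357)Traceback (most recent call last):
  File "<stdin>", line 9, in <module>
    return _quantile_unchecked(
        a, q, axis, out, overwrite_input, method, keepdims, weights)
    return _ureduce(a,
                    func=_quantile_ureduce_func,
    ...<5 lines>...
                    overwrite_input=overwrite_input,
                    method=method)
    r = func(a, **kwargs)
    result = _quantile(arr,
                       quantiles=q,
    ...<2 lines>...
                       out=out,
                       weights=wgt)
    slices_having_nans = np.isnan(arr[-1, ...])
                                  ~~~^^^^^^^^^
IndexError: index -1 is out of bounds for axis 0 with size 0
```

Run:
```python
from h import *
R,u,w,z=target(-8,45); c=np.array([.506,.0015,.210]); print(pose()[0])
for k in [-.05,-.02,.03]: print(k,move(c+k*z,R))
```

```text
[0.44857289 0.01979317 0.27141693]
-0.05 (array([ 2.24, -1.34, -2.61]), array([ 0. ,  0. , -0.2]))
-0.02 (array([ 4.34, -1.63, -4.73]), array([ 0. ,  0. , -0.2]))
0.03 (array([ 7.84, -2.12, -8.26]), array([ 0. ,  0. , -0.2]))
```

Emit:
send_rows(deltas=[[[0,0,0,0,0,0],[0,0,0,0,0,0]]])

```text
clock: 2.95
tcp_pos: [0.448, 0.0194, 0.27]
orientation: [0.381, 0.063, 0.922, -0.026]
wrist_force: [-0.6, 0.2, -0.4]
finger_gap: 0.0002
```

Run:
```python
from h import *
R,u,w,z=target(-8,45); c=np.array([.506,.0015,.210]); print(pose()[0],get_state()['qvel'])
for k in [-.05,-.02,.03]: print(k,move(c+k*z,R))
```

```text
[0.44803667 0.01943327 0.27002253] [-0.01252917  0.0033052  -0.01011037 -0.00177816 -0.00024896  0.00189537]
-0.05 (array([ 2.3 , -1.3 , -2.47]), array([-0. , -0.1, -0.2]))
-0.02 (array([ 4.4 , -1.6 , -4.59]), array([-0. , -0.1, -0.2]))
0.03 (array([ 7.9 , -2.09, -8.12]), array([-0. , -0.1, -0.2]))
```

Emit:
send_rows(deltas=[[[0.8,-0.5,-0.9,0,0,0],[1.6,-1,-1.7,0,0,0],[2.3,-1.3,-2.5,0,0,0],[2.3,-1.3,-2.5,0,0,0],[2.3,-1.3,-2.5,0,0,0]]])

```text
clock: 3.45
tcp_pos: [0.4705, 0.0055, 0.2437]
orientation: [0.38, 0.064, 0.922, -0.026]
wrist_force: [-0.6, 0.0, 0.5]
finger_gap: 0.0002
```

Run:
```python
from h import *
R,u,w,z=target(-8,45); c=np.array([.506,.0015,.210]); print(pose()[0],get_state()['qvel'])
for k in [-.02,0,.03]: print(k,move(c+k*z,R))
p=read_camera('wrist');save(p,'w2.png')
p1=read_camera('side');i=p1['img'][90:290,200:440];cv2.imwrite('pics/side2c.png',cv2.resize(i[:,:,::-1],None,fx=3,fy=3,interpolation=cv2.INTER_CUBIC))
W=world(p1); m=(p1['z_map']>0)&(W[...,2]>.2)&(W[...,0]<.495)&(W[...,0]>.4)&(abs(W[...,1])<.08)&(W[...,2]<.3)
Q=W[m]; q,Rr=pose(); T=Rr.inv().apply(Q-q); print(np.c_[T[::max(1,len(T)//25)]*1000].round(0))
```

```text
[0.47045584 0.0054845  0.24370884] [ 0.00125221 -0.0107109   0.00792829  0.00095347  0.00154914 -0.00096331]
-0.02 (array([ 2.15, -0.2 , -1.96]), array([-0. , -0.2, -0. ]))
0 (array([ 3.55, -0.4 , -3.37]), array([-0. , -0.2, -0. ]))
0.03 (array([ 5.66, -0.69, -5.49]), array([-0. , -0.2, -0. ]))
[[  6.  -5. -84.]
 [  4.  32. -82.]
 [ -7. -10. -68.]
 [  5.  31. -78.]
 [ -2.  17. -72.]
 [-13.   6. -65.]
 [-13.  -1. -62.]
 [ -9.  -7. -60.]
 [  3.  15. -67.]
 [ -8.  11. -61.]
 [-14.   8. -57.]
 [-15.   3. -55.]
 [-12.  -3. -53.]
 [ -8. -11. -51.]
 [-11.  16. -54.]
 [ -8.   8. -52.]
 [-12.   4. -48.]
 [-14.   1. -45.]
 [-13.  -4. -43.]
 [-10. -10. -41.]
 [ -3.  14. -47.]
 [ -7.  12. -43.]
 [-10.  11. -41.]
 [ -6.  12. -40.]
 [ -6.  13. -38.]
 [  4.  12. -39.]
 [ -6.   4. -32.]]
```

View pics/w2.png

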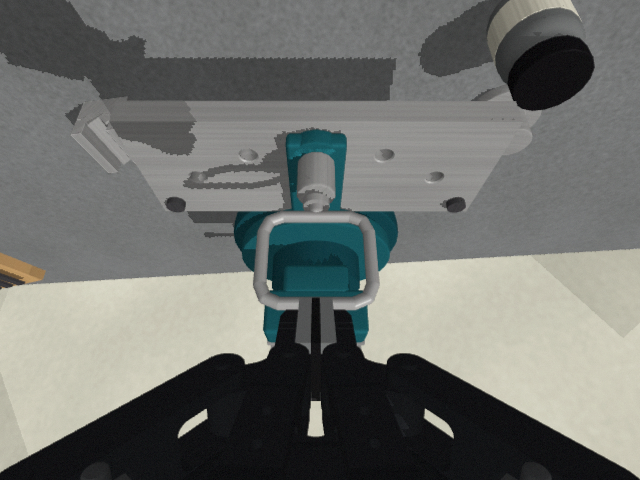

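View pics/side2c.png

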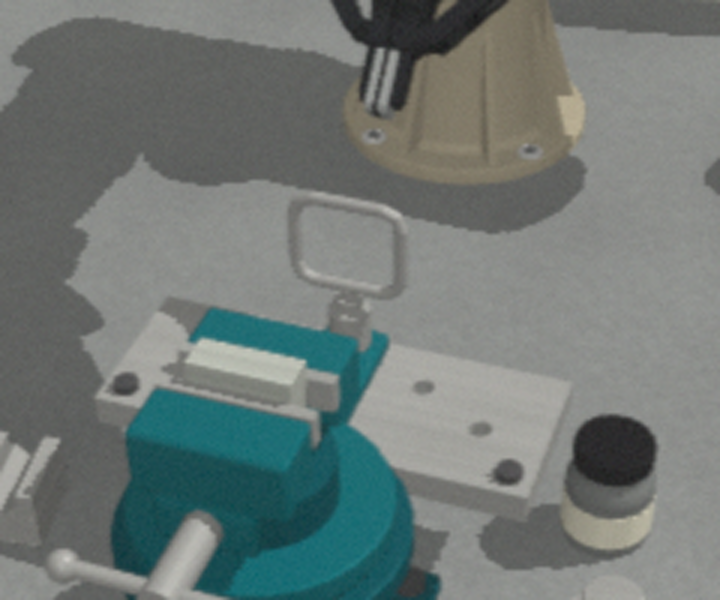

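Emit:
send_rows(deltas=[[[0.7,-0.1,-0.65,0,0,0],[1.4,-0.15,-1.3,0,0,0],[2.15,-0.2,-1.95,0,0,0],[2.8,-0.3,-2.65,0,0,0],[3.5,-0.4,-3.35,0,0,0],[3.5,-0.4,-3.35,0,0,0],[3.5,-0.4,-3.35,0,0,0]]])

```text
clock: 4.25
tcp_pos: [0.5055, 0.0011, 0.2105]
orientation: [0.38, 0.064, 0.922, -0.027]
wrist_force: [0.1, -0.5, -0.3]
finger_gap: -0.0001
```

Run:
```python
from h import *
R,u,w,z=target(-8,45); c=np.array([.506,.0015,.210]); print(pose()[0],get_state()['qvel'])
for k in [0,.03]: print(k,move(c+k*z,R))
p=read_camera('wrist');save(p,'w3.png')
p1=read_camera('side');i=p1['img'][90:290,200:440];cv2.imwrite('pics/side3c.png',cv2.resize(i[:,:,::-1],None,fx=3,fy=3,interpolation=cv2.INTER_CUBIC))
```

```text
[0.50547804 0.0011044  0.21049116] [-0.00138688 -0.00985954  0.00386136 -0.00086968  0.00056122  0.00128857]
0 (array([ 0.05,  0.04, -0.05]), array([-0. , -0.2, -0. ]))
0.03 (array([ 2.15, -0.26, -2.17]), array([-0. , -0.2, -0. ]))
```

View pics/w3.png

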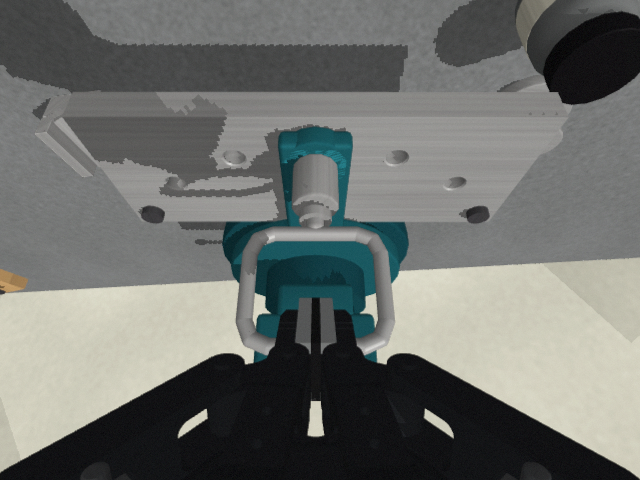

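View pics/side3c.png

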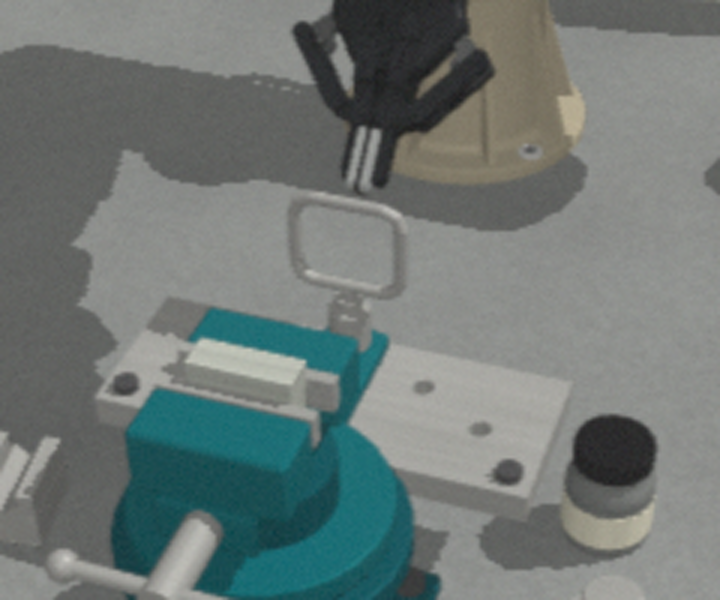

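Run:
```python
from h import *
q,Rr=pose();p=read_camera('side');F=f(p)
for X in [q,[.506,.0015,.21],[.506,.0015,.244]]:
    c=p['R']@np.array(X)+p['t'];u=c[0]/c[2]*F+p['cx'];v=c[1]/c[2]*F+p['cy'];print((u-200)*3,(v-90)*3)
W=world(p)
for (x,y) in [(352,185),(365,185),(378,180),(360,165),(350,196)]:
    a=W[90+y//3,200+x//3]; print(x,y,a,Rr.inv().apply(a-q)*1000)
print(pose()[0])
```

```text
346.5177050559034 244.1012604087339
347.22760063286125 245.87595105553464
346.19576007428935 198.4313439966406
352 185 [0.4882117  0.00069238 0.24314845] [-10.50679621  -2.73754113 -34.93286386]
365 185 [0.49072774 0.008541   0.24569967] [-13.29851703   5.38492067 -35.7525706 ]
378 180 [0.48584723 0.01667594 0.24562463] [ -9.02011914  12.76109918 -39.91063626]
360 165 [0.48126642 0.00488032 0.25181604] [-11.34085029   0.44251907 -46.33875772]
350 196 [ 0.1507801  -0.07577107  0.00451088] [ 387.08563148 -125.43525032  -94.26391736]
[0.50563167 0.00097089 0.21096684]
```

Run:
```python
from h import *
q,Rr=pose();p=read_camera('wrist');W,T=wworld(p,q,Rr)
print(p['hand_eye'].round(4),p['vfov'],p['cx'],p['cy'])
for v in [296,300,305,310,320,330,340]: print(v,[(np.round(T[v,u]*1000),round(float(p['z_map'][v,u]),3)) for u in (290,305,316,328)])
# project tool points
H=np.linalg.inv(p['hand_eye']);F=f(p)
for zt in [0,-.02,-.035,-.05]:
  for xt in [-.011,.011]:
    c=H[:3,:3]@[xt,0,zt]+H[:3,3]; print(zt,xt,c[:2]/c[2]*F+[p['cx'],p['cy']],c[2])
```

```text
[[ 8.000e-04 -9.554e-01 -2.952e-01  7.350e-02]
 [ 1.000e+00  7.000e-04  5.000e-04  1.200e-03]
 [-3.000e-04 -2.952e-01  9.554e-01 -1.758e-01]
 [ 0.000e+00  0.000e+00  0.000e+00  1.000e+00]] 64.7054761118451 315.3332042397471 245.69723824028753
296 [(array([-51., -18.,  94.]), 0.294), (array([-51.,  -7.,  94.]), 0.294), (array([-50.,   2.,  93.]), 0.294), (array([-50.,  11.,  92.]), 0.293)]
300 [(array([-53., -18.,  92.]), 0.293), (array([  9.,  -3., -40.]), 0.149), (array([  9.,   2., -40.]), 0.149), (array([  9.,   6., -40.]), 0.148)]
305 [(array([-56., -18.,  88.]), 0.291), (array([  9.,  -3., -44.]), 0.145), (array([  9.,   2., -44.]), 0.145), (array([  9.,   6., -44.]), 0.145)]
310 [(array([  5.,  -9., -40.]), 0.15), (array([  9.,  -3., -48.]), 0.142), (array([  9.,   2., -48.]), 0.141), (array([  9.,   6., -49.]), 0.14)]
320 [(array([  5.,  -8., -49.]), 0.141), (array([  9.,  -2., -56.]), 0.134), (array([  9.,   2., -56.]), 0.133), (array([  9.,   6., -56.]), 0.133)]
330 [(array([  5.,  -8., -56.]), 0.135), (array([  9.,  -2., -63.]), 0.126), (array([ 10.,   2., -64.]), 0.126), (array([  9.,   6., -63.]), 0.127)]
340 [(array([  5.,  -7., -63.]), 0.128), (array([  9.,  -2., -69.]), 0.121), (array([  9.,   2., -68.]), 0.122), (array([  9.,   5., -69.]), 0.121)]
0 -0.011 [312.68432222 302.32384964] 0.1929136375950687
0 0.011 [312.62669027 261.57665742] 0.18642023330186075
-0.02 -0.011 [312.40574608 321.41761009] 0.173804650985832
-0.02 0.011 [312.33072022 276.75762624] 0.16731124669262404
-0.035 -0.011 [312.15300188 338.74083489] 0.15947291102890446
-0.035 0.011 [312.06021926 290.63222852] 0.1529795067356965
-0.05 -0.011 [311.85034402 359.48516965] 0.14514117107197694
-0.05 0.011 [311.73379602 307.37521009] 0.13864776677876897
```

The reported TCP lies about 35 mm beyond the fingertips actually visible; both cameras agree on this. I'll use the visible tip.

Emit:
send_rows(deltas=[[[0.6,0,-0.6,0,0,0],[1.2,-0.1,-1.2,0,0,0],[1.8,-0.2,-1.8,0,0,0],[2.4,-0.3,-2.4,0,0,0],[2.9,-0.35,-3.0,0,0,0],[2.9,-0.35,-3.0,0,0,0],[2.9,-0.35,-3.0,0,0,0]]])

```text
clock: 5.15
tcp_pos: [0.5344, -0.0026, 0.1794]
orientation: [0.38, 0.065, 0.922, -0.027]
wrist_force: [0.0, -0.2, 0.1]
finger_gap: 0.0001
```

```bash
cat >> h.py <<'E'
def crop(p,n,r=(90,290),c=(200,440)):
    i=p['img'][r[0]:r[1],c[0]:c[1]];cv2.imwrite('pics/'+n,cv2.resize(i[:,:,::-1],None,fx=3,fy=3,interpolation=cv2.INTER_CUBIC))
E
python3 - <<'E'
from h import *
print(pose()[0],get_state()['wrist_force'])
p=read_camera('wrist');save(p,'w4.png')
p1=read_camera('side');crop(p1,'side4c.png')
q,Rr=pose();W=world(p1);T=Rr.inv().apply((W-q).reshape(-1,3)).reshape(W.shape)
m=(p1['z_map']>0)&(abs(T[...,1])<.02)&(abs(T[...,0])<.02)&(T[...,2]>-.06)&(T[...,2]<.02)
print(np.round(T[m][np.argsort(-T[m][:,2])][:25]*1000))
E
```

```text
[ 0.53436203 -0.00257525  0.17936597] [ 0.03436469 -0.22639663  0.09994072]
[[ 19.  -2.  -7.]
 [ 19.   1.  -8.]
 [ 18.   4.  -8.]
 [ 17.  -2.  -8.]
 [ 19.  -1.  -9.]
 [ 18.   1.  -9.]
 [ 20.   3. -10.]
 [ 19.   5. -10.]
 [ 19.  -3. -10.]
 [ 19.   7. -10.]
 [ 17.   9. -11.]
 [ 20.   0. -11.]
 [ 19.  -5. -12.]
 [ 19.  -2. -13.]
 [ 19.   4. -14.]
 [ 18.  -2. -14.]
 [ 19.   2. -15.]
 [ 17.   4. -15.]
 [ 18.  -2. -16.]
 [ 18.  11. -17.]
 [ 16.   4. -17.]
 [ 18. -16. -17.]
 [ 19.  -7. -17.]
 [ 16.  16. -17.]
 [ 17.   5. -17.]]
```

View pics/w4.png

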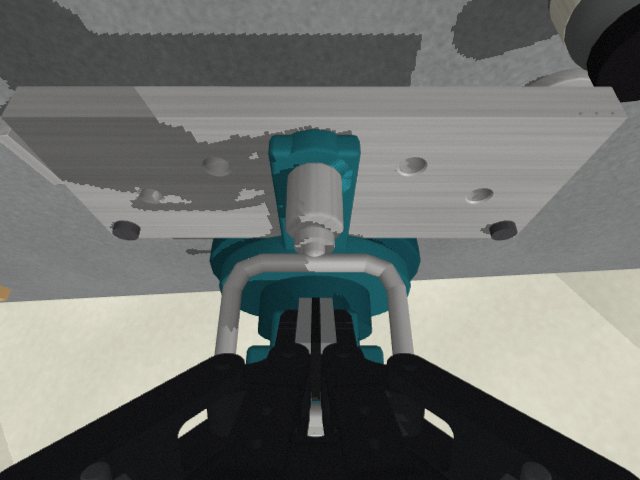

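View pics/side4c.png

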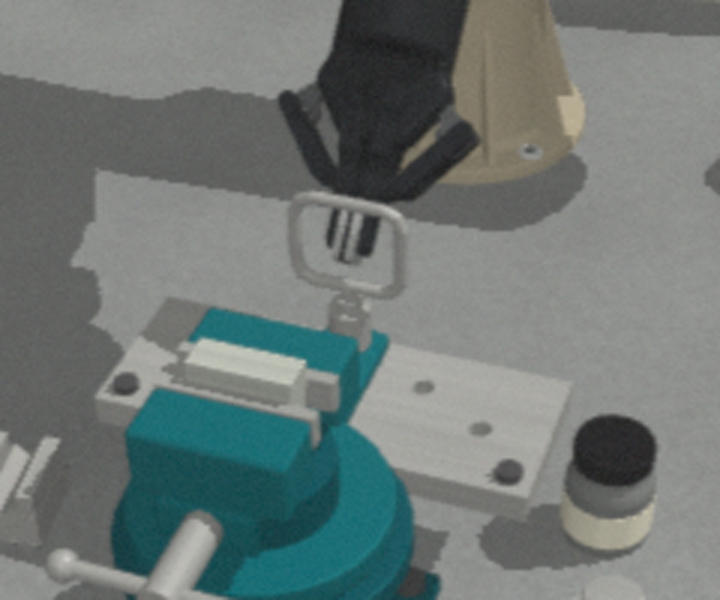

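Emit:
send_rows(deltas=[[[-0.25,0.05,0.25,0,0,0],[-0.5,0.1,0.5,0,0,0],[-0.5,0.1,0.8,0,0,0],[-0.5,0.1,1.0,0,0,0],[-0.5,0.1,1.2,0,0,0],[-0.5,0.1,1.2,0,0,0]]])

```text
clock: 5.85
tcp_pos: [0.5299, -0.0017, 0.1929]
orientation: [0.381, 0.065, 0.922, -0.027]
wrist_force: [-1.1, 0.4, -0.0]
finger_gap: 0.0003
```

Emit:
send_rows(deltas=[[[0,0,0.2,0,0,0],[0,0,0.4,0,0,0],[0,0,0.4,0,0,0]]])

```text
clock: 6.15
tcp_pos: [0.5287, -0.0015, 0.1951]
orientation: [0.379, 0.065, 0.923, -0.027]
wrist_force: [-2.1, -0.1, -0.8]
finger_gap: -0.0002
```

Emit:
send_rows(deltas=[[[0,0,0.2,0,0,0],[0,0,0.4,0,0,0],[0,0,0.4,0,0,0]]])

```text
clock: 6.45
tcp_pos: [0.5271, -0.0012, 0.1969]
orientation: [0.378, 0.065, 0.923, -0.026]
wrist_force: [-5.8, 0.3, -6.7]
finger_gap: 0.0001
```

Run:
```python
from h import *
s=get_state();print(pose()[0],s['wrist_force'],s['ft_torque'])
p=read_camera('top');print(fitring(ringpts(p)))
p1=read_camera('side');crop(p1,'side5c.png');P=ringpts(p1);print(np.percentile(P[:,2],[50,95,99]))
```

```text
[ 0.5271379  -0.00117123  0.19693741] [-5.76961636  0.30129423 -6.73651604] [0.32367052 2.37707582 0.02885533]
(array([0.47123754, 0.00547085]), np.float64(-8.995326596666098), np.float64(0.07725415178025591), array([0.25535372, 0.26836817, 0.26957972]), 716)
[0.24805264 0.26829212 0.26972644]
```

View pics/side5c.png

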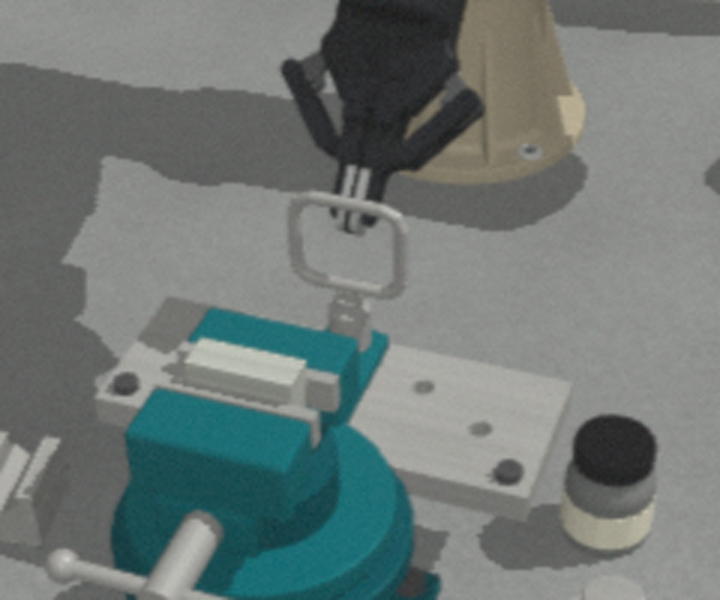

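Emit:
send_rows(deltas=[[[0,0,0.3,0,0,0],[0,0,0.6,0,0,0],[0.1,0,0.9,0,0,0],[0.1,0,1.2,0,0,0],[0.2,0,1.5,0,0,0],[0.2,0,1.5,0,0,0],[0.2,0,1.5,0,0,0]]])

```text
clock: 7.25
tcp_pos: [0.527, -0.0011, 0.2092]
orientation: [0.375, 0.065, 0.924, -0.027]
wrist_force: [-11.1, -0.5, -8.3]
finger_gap: 0.0001
```

```bash
cat >> h.py <<'E'
def ringz(p):
    "ring top bar from pixels in front of robot"
    r=[q for q in silhouettes(p,'pull_ring') if q['box'][2]<75]
    if not r: return None
    W=world(p); m=r[0]['mask']&(p['z_map']>0); P=W[m]
    P=P[(P[:,2]>.17)&(P[:,2]<.28)]; return r[0]['conf'],np.round(r[0]['box']),np.percentile(P,[3,50,97],axis=0).round(4)
E
python3 - <<'E'
from h import *
s=get_state();print(pose()[0],s['wrist_force'],s['ft_torque'])
p=read_camera('top');print(ringz(p));crop(p,'top6c.png',(180,380),(220,460))
p1=read_camera('side');crop(p1,'side6c.png');print(ringz(p1))
E
```

```text
[ 0.52703965 -0.00111924  0.20921885] [-11.07182931  -0.53968101  -8.28953603] [ 0.29123766  3.49079618 -0.17426344]
(0.69, array([339., 293.,  56.,  13.]), array([[ 4.983e-01, -3.340e-02,  1.960e-01],
       [ 5.054e-01,  5.000e-04,  2.548e-01],
       [ 5.125e-01,  3.420e-02,  2.583e-01]]))
(0.57, array([315., 166.,  42.,  35.]), array([[ 0.5025, -0.0336,  0.1928],
       [ 0.5086,  0.0017,  0.2281],
       [ 0.5161,  0.038 ,  0.2575]]))
```

View pics/side6c.png

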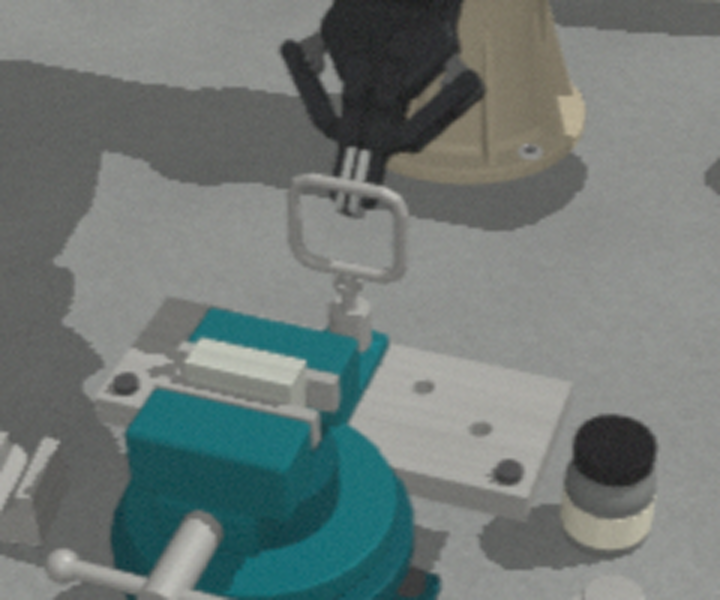

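View pics/top6c.png

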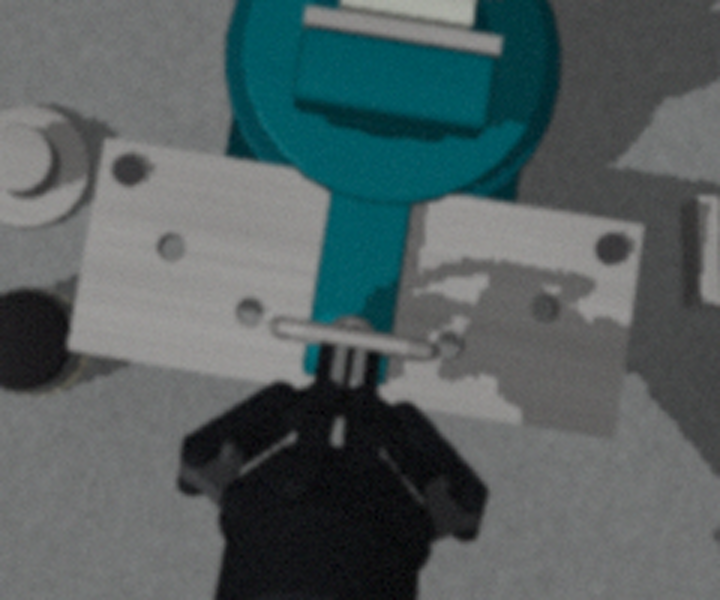

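Run:
```python
from h import *
p,_=pose(); A=np.array([.6545,-.0195])
def row(phi,lat):
    a=np.radians(-8); w=np.array([-np.sin(a),np.cos(a)])
    f_=np.radians(-phi); M=np.array([[np.cos(f_),-np.sin(f_)],[np.sin(f_),np.cos(f_)]])
    return ((M@(p[:2]+lat*w-A)+A-p[:2])*100).round(2)
for phi,lat in [(0,.006),(0,.012),(0,.016),(2,.018),(4,.018),(6,.018),(8,.018),(10,.018),(12,.018),(14,.018),(16,.018),(18,.018),(20,.018)]: print(phi,lat,row(phi,lat))
```

```text
0 0.006 [0.08 0.59]
0 0.012 [0.17 1.19]
0 0.016 [0.22 1.58]
2 0.018 [0.38 2.22]
4 0.018 [0.53 2.65]
6 0.018 [0.7  3.07]
8 0.018 [0.88 3.49]
10 0.018 [1.07 3.9 ]
12 0.018 [1.28 4.3 ]
14 0.018 [1.5 4.7]
16 0.018 [1.73 5.09]
18 0.018 [1.98 5.47]
20 0.018 [2.24 5.84]
```

Emit:
send_rows(deltas=[[[0.1,0,0.2,0,0,0],[0.1,0,0.35,0,0,0],[0.1,0,0.35,0,0,0]]])

```text
clock: 7.75
tcp_pos: [0.5271, -0.001, 0.2115]
orientation: [0.374, 0.065, 0.925, -0.026]
wrist_force: [-14.3, 1.1, -10.4]
finger_gap: -0.0002
```

Emit:
send_rows(deltas=[[[0.1,0.4,0,0,0,0],[0.15,0.8,0,0,0,0],[0.2,1.2,0,0,0,0],[0.2,1.6,0,0,0,0],[0.3,2.0,0,0,0,-1],[0.4,2.2,0,0,0,-2],[0.5,2.65,0,0,0,-4],[0.7,3.1,0,0,0,-6],[0.9,3.5,0,0,0,-8],[1.1,3.9,0,0,0,-10],[1.3,4.3,0,0,0,-12],[1.3,4.3,0,0,0,-12]]])

```text
clock: 8.95
tcp_pos: [0.5416, 0.0434, 0.2127]
orientation: [0.37, 0.159, 0.913, -0.066]
wrist_force: [-9.7, 4.9, -9.3]
finger_gap: 0.0003
```

Run:
```python
from h import *
s=get_state();print(pose()[0],s['wrist_force'],s['ft_torque'])
p=read_camera('top');print(ringz(p));crop(p,'top7c.png',(180,380),(220,460))
p1=read_camera('side');crop(p1,'side7c.png');print(ringz(p1))
```

```text
[0.5415932  0.04344224 0.21268825] [-9.73248626  4.88158514 -9.34696807] [1.36921778 3.30675706 0.09851438]
(0.67, array([301., 280.,  54.,  29.]), array([[0.5037, 0.0171, 0.1993],
       [0.5207, 0.0475, 0.258 ],
       [0.5364, 0.0778, 0.2612]]))
(0.72, array([340., 175.,  38.,  41.]), array([[0.5065, 0.0156, 0.1966],
       [0.5241, 0.0483, 0.23  ],
       [0.5418, 0.0824, 0.2607]]))
```

View pics/side7c.png

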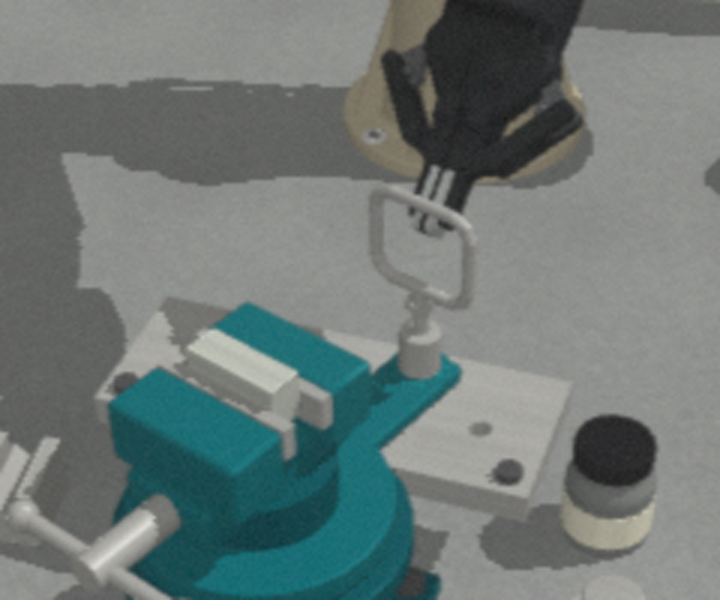

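View pics/top7c.png

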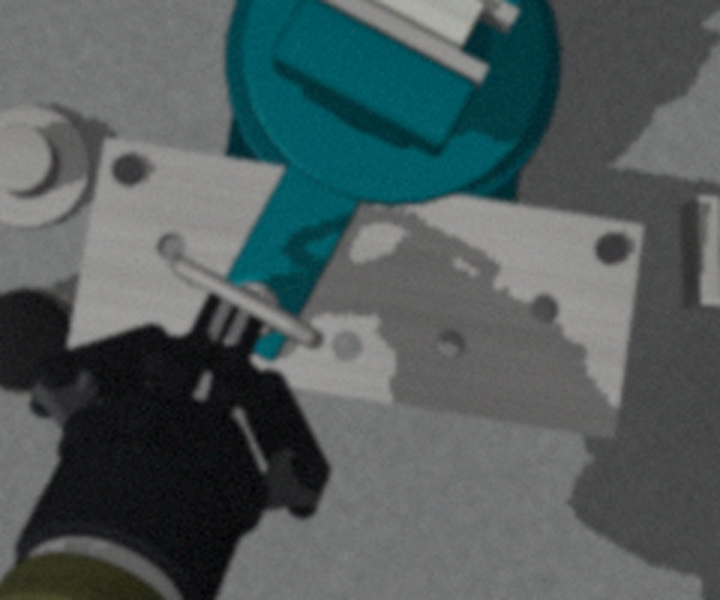

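```bash
cat >> h.py <<'E'
def ringfit(p):
    r=[q for q in silhouettes(p,'pull_ring') if q['box'][2]<75]
    W=world(p); m=r[0]['mask']&(p['z_map']>0); P=W[m]; P=P[(P[:,2]>.17)&(P[:,2]<.28)]
    return fitring(P)
E
python3 - <<'E'
from h import *
for i in range(2):
    for n in ['top','side']:
        c,y,l,z,k=ringfit(read_camera(n)); print(n,c.round(4),round(y,2),round(l,4),z[2].round(4))
E
```

```text
top [0.5209 0.0479] -27.19 0.0714 0.2623Traceback (most recent call last):
  File "<stdin>", line 4, in <module>
  File "h.py", line 38, in ringfit
    W=world(p); m=r[0]['mask']&(p['z_map']>0); P=W[m]; P=P[(P[:,2]>.17)&(P[:,2]<.28)]
                  ~^^^
IndexError: list index out of range
```

Emit:
send_rows(deltas=[[[0.05,0.1,0,0,0,-0.5],[0.1,0.2,0,0,0,-1],[0.1,0.2,0,0,0,-1],[0.1,0.2,0,0,0,-1]]])

```text
clock: 9.75
tcp_pos: [0.5423, 0.0446, 0.2129]
orientation: [0.37, 0.167, 0.911, -0.069]
wrist_force: [-10.7, 3.8, -9.8]
finger_gap: 0.0001
```

Run:
```python
from h import *
print(pose()[0],get_state()['wrist_force'])
for n in ['top','side','top']:
    try: c,y,l,z,k=ringfit(read_camera(n)); print(n,c.round(4),round(y,2),round(l,4),z[2].round(4))
    except Exception as e: print(n,e)
```

```text
[0.54234539 0.04458943 0.21285682] [-10.73586085   3.83100147  -9.78001675]
top [0.5214 0.0491] -27.91 0.0726 0.2619
side [0.5256 0.0518] -27.0 0.0725 0.2621
top [0.5211 0.0486] -27.86 0.0709 0.2626
```

Emit:
send_rows(deltas=[[[0,0,-0.3,0,0,0],[0,0,-0.6,0,0,0],[0,0,-0.9,0,0,0],[0,0,-1.2,0,0,0],[0,0,-1.2,0,0,0]]])

```text
clock: 10.55
tcp_pos: [0.5425, 0.0446, 0.2011]
orientation: [0.37, 0.167, 0.911, -0.069]
wrist_force: [-12.1, 4.7, -7.9]
finger_gap: -0.0003
```

Run:
```python
from h import *
print(pose()[0],get_state()['wrist_force'])
for n in ['top','side','top']:
    p=read_camera(n);crop(p,n+'8c.png')
    try: c,y,l,z,k=ringfit(p); print(n,c.round(4),round(y,2),round(l,4),z[2].round(4))
    except Exception as e: print(n,e)
```

```text
[0.54247637 0.04461663 0.2011025 ] [-12.08476963   4.72747038  -7.88274097]
top [0.5216 0.0494] -27.87 0.0727 0.2506
side [0.5256 0.0518] -27.2 0.0711 0.2502
top [0.5215 0.049 ] -27.9 0.0734 0.2507
```

View pics/side8c.png

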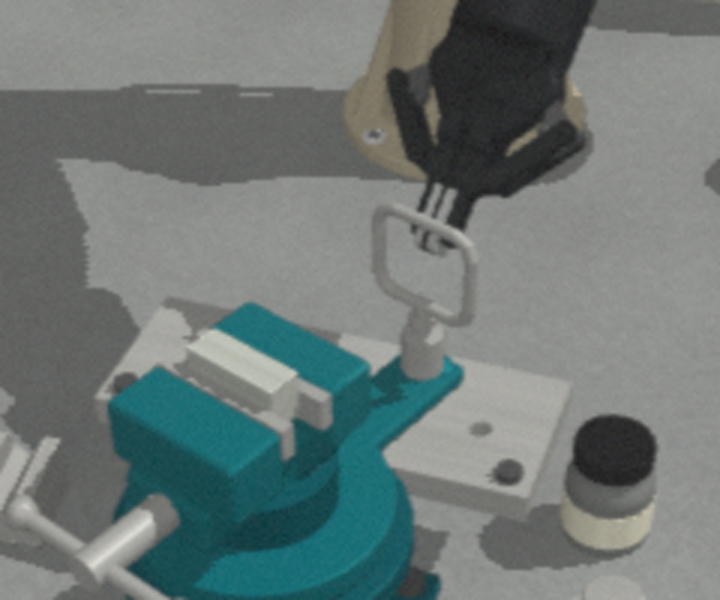

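Emit:
send_rows(deltas=[[[0,0,-0.3,0,0,0],[0,0,-0.6,0,0,0],[0,0,-0.9,0,0,0],[0,0,-1.0,0,0,0],[0,0,-1.0,0,0,0]]])

```text
clock: 11.35
tcp_pos: [0.5452, 0.0443, 0.1947]
orientation: [0.373, 0.168, 0.91, -0.069]
wrist_force: [-6.6, 3.9, -5.8]
finger_gap: -0.0001
```

Run:
```python
from h import *
P,R=pose();print(P,get_state()['wrist_force'], R.as_matrix()[:,2])
for n in ['top','side','top']:
    p=read_camera(n);crop(p,n+'9c.png')
    try: c,y,l,z,k=ringfit(p); print(n,c.round(4),round(y,2),round(l,4),z[2].round(4))
    except Exception as e: print(n,e)
```

```text
[0.5451608  0.04433213 0.19468305] [-6.62024305  3.88496628 -5.75169612] [ 0.65609856 -0.2505439  -0.71187249]
top [0.5213 0.049 ] -27.97 0.073 0.2463
side [0.5244 0.0511] -27.22 0.0732 0.2461
top [0.5215 0.0491] -27.97 0.0729 0.2463
```

View pics/side9c.png

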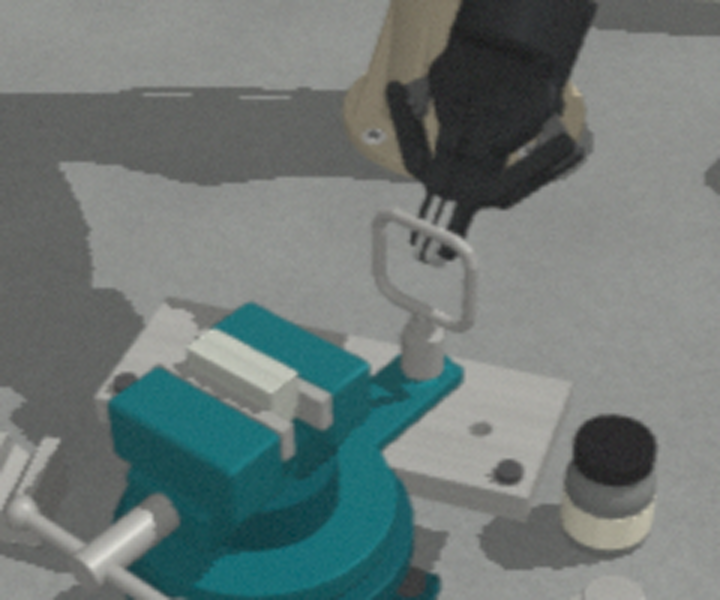

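Emit:
send_rows(deltas=[[[0,0,-0.3,0,0,0],[0,0,-0.5,0,0,0],[-0.2,0,-0.6,0,0,0],[-0.2,0,-0.6,0,0,0]]])

```text
clock: 12.05
tcp_pos: [0.5463, 0.0435, 0.1929]
orientation: [0.377, 0.169, 0.908, -0.069]
wrist_force: [-1.4, -0.0, -0.3]
finger_gap: 0.0002
```

Run:
```python
from h import *
P,R=pose();print(P,get_state()['wrist_force'],get_state()['ft_torque'])
p=read_camera('top');crop(p,'t10.png',(180,380),(220,460));p=read_camera('wrist');save(p,'w10.png')
```

```text
[0.54629718 0.04349218 0.19294305] [-1.38270476 -0.0040594  -0.26580816] [0.32350558 0.72328939 0.02389382]
```

View pics/w10.png

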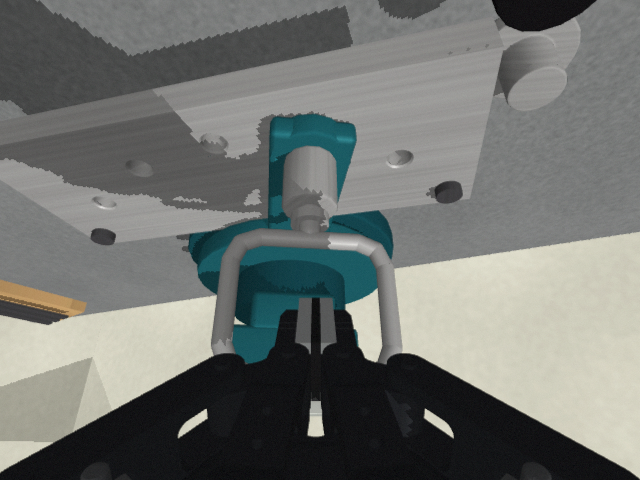

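Emit:
send_rows(deltas=[[[0,0,-0.2,0,0,0],[-0.4,0.15,0.1,0,0,0],[-0.85,0.3,0.6,0,0,0],[-1.5,0.55,1.3,0,0,0],[-2.3,0.85,2.2,0,0,0],[-3.3,1.25,3.3,0,0,0],[-4.6,1.75,4.8,0,0,0],[-6,2.3,6.3,0,0,0],[-6.6,2.5,8,0,0,0],[-6.6,2.5,10,0,0,0],[-6.6,2.5,12,0,0,0],[-6.6,2.5,12,0,0,0]]])

```text
clock: 13.35
tcp_pos: [0.4799, 0.0691, 0.3157]
orientation: [0.378, 0.169, 0.908, -0.068]
wrist_force: [0.6, 0.2, 1.0]
finger_gap: 0.0001
```

Run:
```python
from h import *
P,R=pose();print(P,get_state()['wrist_force'])
for n in ['top','side','top']:
    p=read_camera(n);crop(p,n+'11c.png',*(((180,380),(220,460)) if n=='top' else ()))
    try: c,y,l,z,k=ringfit(p); print(n,c.round(4),round(y,2),round(l,4),z[2].round(4))
    except Exception as e: print(n,e)
    W=world(p)
    for th in ['flange','vee_block','paste_jar']:
        for q in silhouettes(p,th)[:1]:
            m=q['mask']&(p['z_map']>0); print(th,round(q['conf'],2),np.round(q['box']),np.median(W[m],0).round(3))
print(get_state()['qvel'].round(3))
```

```text
[0.47989631 0.06905065 0.31573402] [0.62900963 0.19537011 1.01842454]
top [0.5215 0.0492] -28.0 0.0723 0.2466
flange 0.67 [229. 234.  43.  37.] [0.604 0.18  0.014]
vee_block 0.83 [463. 264.  36.  38.] [ 0.565 -0.221  0.036]
paste_jar 0.71 [231. 296.  39.  40.] [0.504 0.169 0.08 ]
side [0.5252 0.0512] -27.61 0.0716 0.2468
flange 0.91 [405. 300.  36.  37.] [0.622 0.186 0.014]
vee_block 0.6 [206. 252.  35.  37.] [ 0.573 -0.223  0.034]
paste_jar 0.75 [403. 253.  32.  48.] [0.527 0.175 0.057]
top [0.5215 0.049 ] -27.89 0.0731 0.2466
flange 0.69 [231. 235.  40.  40.] [0.606 0.181 0.014]
vee_block 0.92 [464. 262.  36.  39.] [ 0.565 -0.221  0.036]
paste_jar 0.65 [228. 296.  40.  36.] [0.504 0.169 0.08 ]
[ 0.001 -0.002  0.     0.001 -0.001 -0.001]
```

View pics/side11c.png

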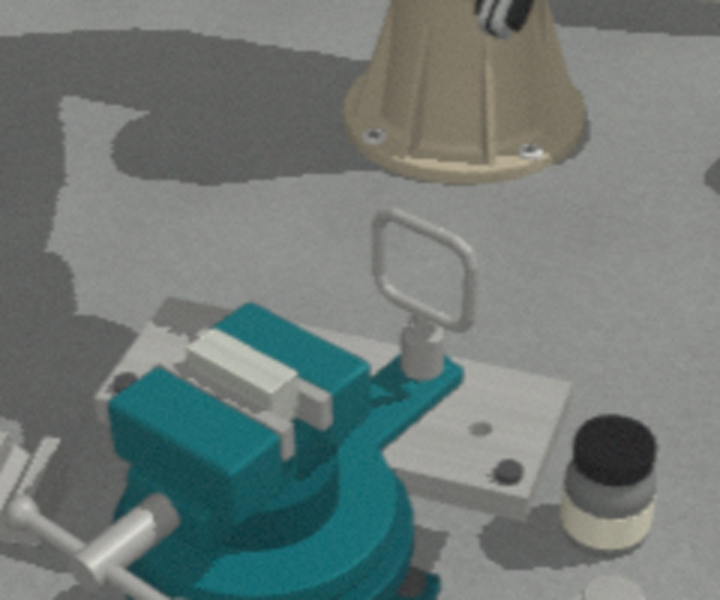

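View pics/top11c.png

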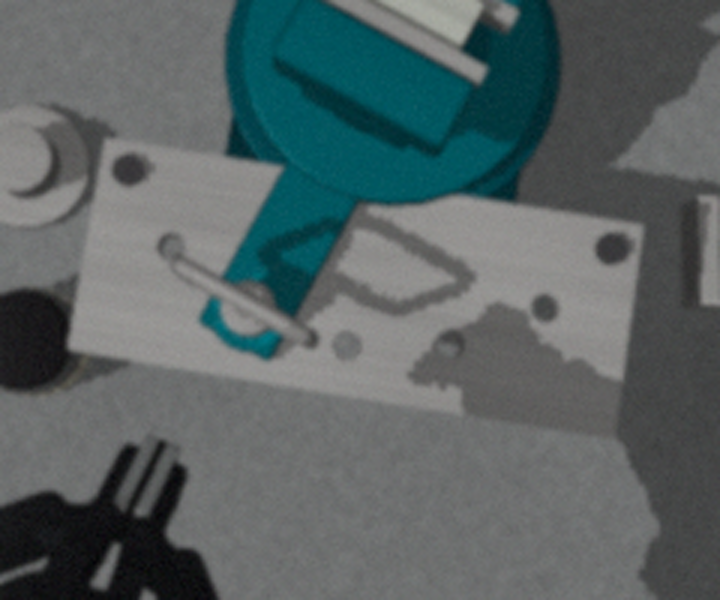

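```bash
python3 -c "
from workcell import *
print(hand_in())"
```

```text
the job is handed in; nothing more can be done
None
```

The vice is turned one hole towards the flange (to the left, base +y), the pin is home in that hole, and I've handed the job in; no verdict was reported. I put the shut fingertips through the ring at about 45°, lifted the pin roughly 15 mm and swung the arm. I then lowered the pin into the hole and drew the finger out along its own line.

**Last checks:**
- **Swivel angle:** the ring turned about 19.9–20.2° in the camera views, against the 20° wanted.
- **Pin height:** the ring's top is at 246.6 mm in the overhead view, against 246.8 mm at the start, so the pin is fully home.
- **Loose things:** flange and jar read within about 1 mm of their starting places. The vee block does too in the overhead view. The side view shows it about 7 mm off, but nothing came near it and its mask there was poor (confidence 0.60), so I trust the overhead reading.
- **Contact:** the fingers are clear of the ring and the arm is at rest. The highest wrist force I saw was about 18 N. It finished at about 13.5 s.

**What disagreed:**
- The visible fingertips sat about 35 mm short of the stated TCP in both the side and wrist views, so I worked from the pictures.
- The arm followed the finger by friction sooner than I expected. I stopped the swing early and trimmed it the last 2 mm by camera.

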